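# Pack flanged hubs brim over brim in the cradle

## Task

Pack the three hat-shaped hubs tightly in one straight row in the wooden cradle, alternately boss up, boss down, boss up, so that the middle one's flange lies over its neighbours' flanges. The hub already in the cradle stays boss up at the stop end; tip over the hub that lies on its side until it stands boss down, put it next, then the upright one, and slide the row together until the first touches the end stop and there are no gaps. Leave the stud finder, tape measure and solder spool where they are.

Things in the scene. Friction and masses are not known exactly. Their poses are not given: they have to be found in the camera images.
- cradle: Wooden packing cradle fixed to the bench: plywood floor 227 x 84 mm, 6 mm thick; along both long sides a rail 8 mm wide, 8 mm above the floor; at one end a stop 16 mm above the floor, the other end open. Channel 68 mm wide, 215 mm long. Origin: centre of its underside; x along the channel towards the stop, z up.
- cradle_stop (a point): Point on the cradle's channel floor (6 mm above the bench), at the foot of the end stop's inner face, midway between the rails; x runs along the channel into the stop (the channel lies at negative x), y across it, z up. A tight alternating row of three hubs fills 154 mm from here; neighbouring axes are then 47 mm apart.
- hub_first_center (a point): Hub already in the cradle, boss up, 10 to 30 mm short of the stop. Aluminium, hat-shaped: a square flange (brim) 60 x 60 mm, 10 mm thick, with a round boss (crown) 34 mm in diameter on its middle; 44 mm high overall, 0.2 kg. This point: its centre, on its axis, 22 mm from either end; z runs from flange to boss, x and y square to the flange's sides.
- hub_tipped_center (a point): Hub like hub_first, lying on its side on the bench, on a flange edge and the boss's rim (its z axis 21 degrees below level, its x axis to the resting side). Pushed near the flange's top edge (60 mm up) the way the boss points, it falls boss down after some 38 degrees. This point: its centre, on its axis, 22 mm from either end; z runs from flange to boss, x and y square to the flange's sides.
- hub_upright_center (a point): Hub like hub_first, standing boss up on the bench, flange down. This point: its centre, on its axis, 22 mm from either end; z runs from flange to boss, x and y square to the flange's sides.
- stud_finder: Bystander: white and black handheld stud finder, 113 x 53 x 35 mm; origin at the centre of its underside.
- tape_measure: Bystander: yellow tape measure, 35 x 67 x 60 mm; origin at the centre of its underside.
- solder_spool: Bystander: small spool of solder wire, 40 mm diameter, 22 mm high; origin at the centre of its underside.

How it is judged:
By the outcome, as a careful person would: the job done as asked, in the order asked, and still so for the second after the job is handed in, with the robot touching nothing.
It also fails if it takes over 72 s, if anything falls off the work surface, if the arm or the gripper's body presses on something with over 40 N, if the wrist force passes 120 N, or if a joint passes its speed limit or range.

## Robot

A 6-joint arm with a two-finger parallel gripper is mounted at the origin on a cart in front of the work surface, level with it; the furniture and walls round the work are solid. World frame = base frame: x ahead of the robot, y to its left, z up, the work surface at z = 0. Lengths are in m, angles in degrees, forces in N, time in s.
With the tool pointing down it reaches from about 0.3 to 0.75 m from the base axis. Payload 8.5 kg.
Tool frame: the origin (TCP) lies at the very end of the fingers, on their centre line; the grasp point (between the pads) lies 19 mm behind it; z points along the fingers, y is the line along which they close (so a half turn about z gives the same grasp; the last joint's range is limited). The gripper opens to 85 mm and grips with 20 to 120 N. Pads are 22 mm wide; open, the fingers measure 114 mm over their backs; the gripper's body (76 mm by 85 mm) begins 54 mm behind the grasp point. The pads swing forward as they close: fully open they stand 13 mm farther back than shut.
Start: joints at [-81.148, 21.807, 74.336, -0, 83.858, -12.336], TCP at [0.199, -0.513, 0.231] pointing down, gripper open.
Joint ranges: [-178.18, 178.18], [-50.72, 133.34], [12.68, 142.11], [-81.47, 261.47], [9.98, 163.14], [-165.26, 165.26]. Speed limits (degrees/s): [136.94, 136.94, 180, 180, 180, 180].

## Interface

Orientations are given as a 3x3 rotation matrix whose columns are the frame's x, y, z axes.
In Python, from rig import observe, cams, ticket gives the robot as it stands.
- The arm moves only by the tool move_arm, never from a script. Its arguments are lists of equal length, an entry for each row: "jaw": the finger opening in cm, from 0 to 8.54; "dp": the shift along the tool's x, y, z in cm, a list of three; "turn": the turn, a rotation vector about the tool's x, y, z in rad, a list of three. In form: {"jaw": [jaw, ...], "dp": [[tx, ty, tz], ...], "turn": [[wx, wy, wz], ...]}. A call has 1 to 12 rows; each row shifts and turns the commanded pose from where the row before left it, along the tool's axes as they then stand; what a row does not reach is not made up. A row lasts 1/12 s, in which the tool goes at most 41.7 mm and 7.16 degrees, less where a joint would pass 70% of its speed; a pose out of reach is approached as far as the arm can. A call is refused whole if a number of a shift passes 4.17 or a number of a turn 0.125, either way. A call with a gripper value outside its range is refused whole. The fingers move at their own pace and stop on an object; "force" is the grip in N (left out, the last holds). Time passes only in rows, so rows that do not move let the fingers close. It gives the time, the measured TCP pose, the force, the opening and the grip force at its end, in the units of the state.
- observe(): the state, without advancing time (a new reading comes with each control period).
- cams.get_image(name): name is "scene" or "side" or "wrist"; returns (picture, depth): 400x640x3 uint8, red, green, blue; 400x640 float32, m along the optical axis (not along the pixel's ray), 0 where there is no reading.
- cams.calibration(name): a dict with "vertical_fov" (degrees; the focal length in pixels is half the picture's height over the tangent of half this angle, whatever the lens; pixels are square), "cx", "cy" (the principal point, pixels), "view" (4x4, takes a point from world to camera coordinates); the wrist camera has in their place "tool_from_camera" (4x4, takes a point from camera to tool coordinates, whose origin is the TCP and whose axes are the flange's). Camera axes: x right, y up, looking along -z (the intrinsics and any distortion apply to the point x, -y, -z); pixel columns grow to the right and rows downward; lengths in m; the calibration is good to about 2 mm. A picture is of the moment at which its call begins: read the wrist's pose just before it. calibration takes no time and is no camera call.
- ticket.close_job(): hands the job in; it is judged then, once.
Trained networks look in the newest picture that a camera, given by its name, has taken for a name from the list of things; names that differ only in an ending like _2 or _b are one class to them, and where a whole thing is asked for, a point or a joint stands for the part that bears it (a point fixed in the world has none). Each returns a list of dicts, best first, with "p" (0 to 1); they miss things now and then, are a little off and sometimes report something else, mostly with a low value. They report only what shows in the picture. A call takes as long as a camera call.
- cams.spot_in(camera, query): "box" ([centre column, centre row, width, height] as shares, 0 to 1, of the picture: columns of its width, rows of its height, round what is visible of it).
- cams.outline_of(camera, query): "mask" (400x640 bool, what is visible of it) and "box" ([centre column, centre row, width, height] as shares, 0 to 1, of the picture: columns of its width, rows of its height, round what is visible of it).
- cams.mark_of(camera, query): "location" ([column, row] as shares, 0 to 1, of the picture: columns of its width, rows of its height: a listed point, or the origin of a listed thing).
The state is a dict: "time_s": time; "q": joint angles; "qvel": joint speeds; "joint_efforts": joint torques, N m; "position": TCP position; "tool_rot": TCP orientation; "ft_force": force on the tool from outside, world axes, zero at the start; "wrist_torque": the same for the moment, N m; "grip_width": finger opening in m; "gripper_force": force on a finger pad.
Only numpy, scipy, OpenCV 4.12 (cv2) and the standard library are available. Lean on these libraries where they do the work, as an engineer would, in place of code of your own. Each camera call takes 0.05 s, during which the arm holds its last target. There are 200 camera calls.

## Working session

There is one attempt and no reset: what is moved stays moved. The work goes in short steps, Python scripts to look and compute and a tool call to move; the robot and the scene stay as the last step left them, time stands still between calls to the robot, and variables do not carry over. Pictures are saved under pics/ and viewed, at most 10 in all, crops included, and the job is handed in when it is done.

Besides the shell and the picture viewer there is one more tool, called after "Call:" in YAML: its name, and indented under it one key for each argument. move_arm: Moves the arm, as the interface text tells. Its arguments: {"type":"object","properties":{"jaw":{"type":"array","items":{"type":"number"}},"dp":{"type":"array","items":{"type":"array","items":{"type":"number"}}},"turn":{"type":"array","items":{"type":"array","items":{"type":"number"}}},"force":{"type":"number"}},"required":["jaw","dp","turn"]}

```bash
ls; mkdir -p pics; cat > h.py <<'E'
import numpy as np, cv2
from rig import observe, cams, ticket
def cal(n):
    c=cams.calibration(n); f=200/np.tan(np.radians(c["vertical_fov"]/2)); return c,f
def c2w(n,s=None):
    c,f=cal(n)
    if n=="wrist":
        T=np.eye(4);T[:3,:3]=np.array(s["tool_rot"]);T[:3,3]=s["position"]; return T@np.array(c["tool_from_camera"]),c,f
    return np.linalg.inv(np.array(c["view"])),c,f
def cloud(n,depth,s=None):
    T,c,f=c2w(n,s); v,u=np.mgrid[0:400,0:640]
    P=np.stack([(u-c["cx"])/f*depth,-(v-c["cy"])/f*depth,-depth,np.ones_like(depth)],-1)
    return (P@T.T)[...,:3]
def onplane(n,uv,z,s=None):
    T,c,f=c2w(n,s); d=T[:3,:3]@np.array([(uv[0]-c["cx"])/f,-(uv[1]-c["cy"])/f,-1]); o=T[:3,3]
    return o+d*(z-o[2])/d[2]
E
python3 - <<'E'
from h import *
print({k:v for k,v in cams.calibration("scene").items()},cams.calibration("wrist"))
s=observe();print(s)
ims=[]
for n in ("scene","side"):
    im,d=cams.get_image(n); cv2.imwrite(f"pics/{n}0.png",im[...,::-1]); np.save(f"{n}0.npy",d)
    P=cloud(n,d)
    for q in ("cradle_stop","cradle","hub_first_center","hub_tipped_center","hub_upright_center","stud_finder","tape_measure","solder_spool"):
        for r in cams.mark_of(n,q)[:3]:
            u,v=r["location"][0]*640,r["location"][1]*400
            print(n,q,round(r["p"],2),round(u),round(v),P[int(min(v,399)),int(min(u,639))].round(3), onplane(n,(u,v),{"cradle_stop":.006,"cradle":0,"hub_first_center":.028,"hub_upright_center":.022,"hub_tipped_center":.03}.get(q,0)).round(3))
E
```

```text
pics
{'vertical_fov': 57.52247567114391, 'cx': 318.10688924055654, 'cy': 194.87776044264518, 'view': array([[-0.45811193, -0.88885847,  0.00800514,  0.42657608],
       [ 0.66435755, -0.33639464,  0.66743366, -0.32516523],
       [-0.59056117,  0.3110776 ,  0.74462624, -0.6537284 ],
       [ 0.        ,  0.        ,  0.        ,  1.        ]])} {'vertical_fov': 63.682189110609755, 'cx': 321.6786675987179, 'cy': 203.5569093794486, 'tool_from_camera': array([[ 3.04964527e-04,  9.44719777e-01,  3.27878714e-01,
         8.47420875e-02],
       [ 9.99999914e-01, -3.80002031e-04,  1.64789391e-04,
        -4.30628088e-04],
       [ 2.80274373e-04,  3.27878635e-01, -9.44719811e-01,
        -1.42452002e-01],
       [ 0.00000000e+00,  0.00000000e+00,  0.00000000e+00,
         1.00000000e+00]])}
{'time_s': 0.0, 'q': array([-8.11489506e+01,  2.18404573e+01,  7.43862387e+01, -2.69990957e-04,
        8.38562471e+01, -1.23351690e+01]), 'qvel': array([ 0.0728995 , -0.02693828, -0.02483842,  0.01184912, -0.01662761,
        0.00959499]), 'joint_efforts': array([-2.87786621e-03, -4.48453438e+01, -2.31
[... 1172 characters left out ...]
op 0.88 301 178 [0.64  0.101 0.009] [0.642 0.095 0.006]
side cradle 0.85 340 190 [0.533 0.09  0.006] [0.537 0.082 0.   ]
side hub_first_center 0.95 318 173 [0.59  0.101 0.039] [0.6   0.084 0.028]
side hub_tipped_center 0.92 312 218 [0.492 0.263 0.036] [0.496 0.256 0.03 ]
side stud_finder 0.94 241 207 [0.654 0.292 0.021] [ 0.678  0.269 -0.   ]
side stud_finder 0.58 319 173 [0.587 0.097 0.036] [0.624 0.039 0.   ]
side tape_measure 0.8 398 242 [0.325 0.227 0.024] [0.336 0.197 0.   ]
side solder_spool 0.69 193 245 [0.646 0.431 0.015] [ 0.661  0.42  -0.   ]
side solder_spool 0.58 276 261 [0.472 0.401 0.036] [0.498 0.37  0.   ]
side solder_spool 0.47 401 244 [0.321 0.227 0.023] [0.33  0.198 0.   ]
```

```bash
python3 - <<'E'
from h import *
im=cv2.imread("pics/scene0.png"); im2=cv2.imread("pics/side0.png")
a=cv2.resize(im[130:310,170:430],(780,540),interpolation=cv2.INTER_CUBIC); cv2.imwrite("pics/sc_crop.png",a)
# top map x 0.25..0.8 (up), y 0.55..-0.05 (left->right), 1mm
H=np.zeros((550,600),np.float32)
for n in ("scene","side"):
    P=cloud(n,np.load(n+"0.npy")).reshape(-1,3)
    i=((0.8-P[:,0])*1000).astype(int); j=((0.55-P[:,1])*1000).astype(int)
    ok=(i>=0)&(i<550)&(j>=0)&(j<600)&(P[:,2]<.09)
    o=np.argsort(P[ok,2]); H[i[ok][o],j[ok][o]]=P[ok,2][o]
H=cv2.dilate(H,np.ones((3,3)))
c=cv2.applyColorMap(np.clip(H*1000*3.5,0,255).astype(np.uint8),cv2.COLORMAP_JET)
for k in range(0,600,100):
    cv2.putText(c,f"{.55-k/1000:.2f}",(k,545),0,.4,(255,255,255)); cv2.line(c,(k,0),(k,550),(90,90,90),1)
    if k<550: cv2.putText(c,f"{.8-k/1000:.2f}",(0,k+10),0,.4,(255,255,255)); cv2.line(c,(0,k),(600,k),(90,90,90),1)
cv2.imwrite("pics/top.png",c)
E
```

```text
(no output)
```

View pics/sc_crop.png

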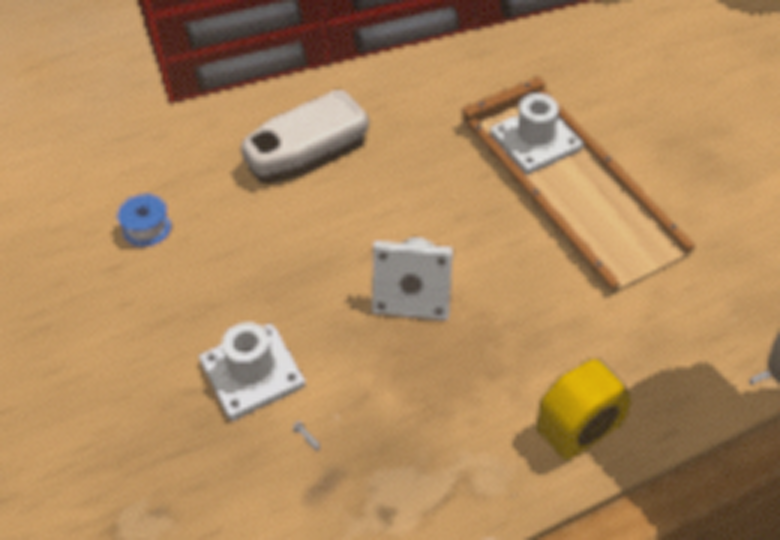

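View pics/top.png

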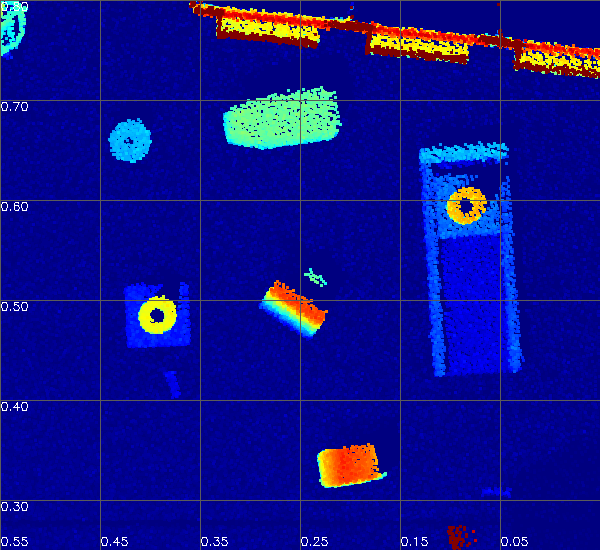

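The scene crop shows the cradle at top right with its stop at (505,95) and hub_first inside. The tipped hub is at (410,280) with its boss pointing away, the upright hub is at (250,370), and the bystanders are clear of them. The height map matches: tipped flange near (0.50, 0.25), upright near (0.485, 0.394), and the cradle turned about +3°.

```bash
cat >> h.py <<'E'
def plan(target,yaw=None):
    """remaining shift in tool axes (cm) and turn about tool z (rad); yaw = azimuth of tool x, deg"""
    s=observe(); R=np.array(s["tool_rot"]); d=np.array(target)-s["position"]
    a=np.degrees(np.arctan2(R[1,0],R[0,0])); t=None if yaw is None else -np.radians(yaw-a)
    print("t",round(s["time_s"],2),"pos",np.round(s["position"],4),"az",a.round(2),"tool d cm",(R.T@d*100).round(2),"turn",t, "q6",s["q"][5].round(1))
E
python3 - <<'E'
from h import *
P=np.vstack([cloud(n,np.load(n+"0.npy")).reshape(-1,3) for n in ("scene","side")])
def box(x0,x1,y0,y1,z0,z1): 
    m=(P[:,0]>x0)&(P[:,0]<x1)&(P[:,1]>y0)&(P[:,1]<y1)&(P[:,2]>z0)&(P[:,2]<z1); return P[m]
Q=box(.45,.53,.215,.30,.006,.052)
n=None
for k in range(6):
    c=Q.mean(0); n=np.linalg.svd(Q-c)[2][2]; n*=np.sign(n[0]); r=(Q-c)@n; Q=Q[abs(r)<max(.002,2*r.std())]
print("underside n",n,"az",np.degrees(np.arctan2(n[1],n[0])),"el",np.degrees(np.arcsin(n[2])),c,r.std(),len(Q))
Q=box(.45,.55,.2,.30,.004,.07); h=n[:2]/np.linalg.norm(n[:2]); l=np.array([-h[1],h[0]]); e=Q[:,:2]@l; print("mid lateral",np.percentile(e,[1,99]), "along of top",np.percentile(Q[Q[:,2]>.05][:,:2]@h,[5,50,95]),"bottom",np.percentile(Q[Q[:,2]<.012][:,:2]@h,[5,50]),h,l)
for nm,b,z in (("upright",(.44,.53,.35,.44),0),("first",(.54,.635,.04,.13),.006)):
    B=box(*b,z+.038,z+.052); (cx,cy),rr=cv2.minEnclosingCircle(B[:,:2].astype(np.float32)); print(nm,cx,cy,rr,B[:,2].mean(), (np.percentile(B,2,0)+np.percentile(B,98,0))/2)
    F=box(*b,z+.006,z+.013); print(cv2.minAreaRect(F[:,:2].astype(np.float32)), np.percentile(F,[1,99],0)[:,:2])
for s0,b in (("railL",(.44,.62,.09,.14)),("railR",(.44,.62,.02,.06))):
    B=box(*b,.0115,.0165); p=np.polyfit(B[:,0],B[:,1],1); print(s0,p,np.degrees(np.arctan(p[0])),np.polyval(p,.54))
B=box(.6,.7,.05,.12,.019,.025); p=np.polyfit(B[:,1],B[:,0],1); print("stop top",p,np.percentile(B[:,0]-np.polyval(p,B[:,1]),[2,98]),np.polyval(p,.085))
plan((.45,.28,.15),-26)
E
```

```text
underside n [ 0.77262974 -0.51275789 -0.37432957] az -33.570352360707524 el -21.982882432110028 [0.48603443 0.25988368 0.02938766] 0.001232202698830826 1057
mid lateral [0.45528328 0.51474203] along of top [0.26819818 0.27197334 0.28007308] bottom [0.25006043 0.25301996] [ 0.83320748 -0.55296048] [0.55296048 0.83320748]
upright 0.48539605736732483 0.3927576243877411 0.018942592665553093 0.043101524614754735 [0.48437231 0.39285236 0.04234575]
((0.4853450655937195, 0.3925556242465973), (0.06293629854917526, 0.06315410137176514), 2.483473062515259) [[0.45412712 0.3616664 ]
 [0.51427894 0.42318033]]
first 0.5937631726264954 0.08325731754302979 0.019344231113791466 0.04890410741753706 [0.59436986 0.08358536 0.0484309 ]
((0.58758544921875, 0.08441470563411713), (0.09382314234972, 0.08889896422624588), 0.598503828048706) [[0.54304563 0.04113949]
 [0.62996678 0.12579291]]
railL [-0.01117494  0.1190461 ] -0.6402505298855408 0.1130116313852461
railR [ 0.08442752 -0.00298038] 4.825895976940282 0.04261047986727526
stop top [-0.11798623  0.65514406] [-0.03913896  0.00975262] 0.6451152308353426
t 0.9 pos [ 0.1988 -0.5128  0.2313] az 21.19 tool d cm [ 52.08 -64.84   8.13] turn 0.8235754678957714 q6 -12.3
```

Call:
move_arm:
  jaw: [0, 0, 0, 0, 0, 0, 0, 0, 0, 0, 0, 0]
  dp:
    - [1.2, -1.4, 0]
    - [2.39, -2.93, 0]
    - [2.39, -2.93, 0]
    - [2.39, -2.93, 0]
    - [2.39, -2.93, 0]
    - [2.39, -2.93, 0]
    - [2.39, -2.93, 0]
    - [2.39, -2.93, 0]
    - [2.39, -2.93, 0]
    - [2.39, -2.93, 0]
    - [2.39, -2.93, 0]
    - [2.39, -2.93, 0]
  turn:
    - [0, 0, 0]
    - [0, 0, 0]
    - [0, 0, 0]
    - [0, 0, 0]
    - [0, 0, 0]
    - [0, 0, 0]
    - [0, 0, 0]
    - [0, 0, 0]
    - [0, 0, 0]
    - [0, 0, 0]
    - [0, 0, 0]
    - [0, 0, 0]
  force: 30

```text
time_s: 1.9
position: [0.3336, -0.0981, 0.2316]
tool_rot: [[0.933, 0.361, 0.001], [0.361, -0.933, -0.001], [0.001, 0.001, -1.0]]
ft_force: [0.7, -0.1, 0.8]
grip_width: 0.0002
gripper_force: 0.0
```

Call:
move_arm:
  jaw: [0, 0, 0, 0, 0, 0, 0, 0, 0, 0, 0]
  dp:
    - [2.39, -2.93, 0.2]
    - [2.39, -2.93, 0.2]
    - [2.39, -2.93, 0.2]
    - [2.39, -2.93, 0.2]
    - [2.39, -2.93, 0.2]
    - [2.39, -2.93, 0.2]
    - [2.39, -2.93, 0.2]
    - [2.39, -2.93, 0.2]
    - [2.39, -2.93, 0.2]
    - [2.39, -2.93, 0.2]
    - [1.2, -1.4, 0.2]
  turn:
    - [0, 0, 0]
    - [0, 0, 0]
    - [0, 0, 0.1]
    - [0, 0, 0.12]
    - [0, 0, 0.12]
    - [0, 0, 0.12]
    - [0, 0, 0.12]
    - [0, 0, 0.12]
    - [0, 0, 0.12]
    - [0, 0, 0.1]
    - [0, 0, 0.036]

```text
time_s: 2.82
position: [0.5492, 0.1901, 0.21]
tool_rot: [[0.868, -0.497, 0.001], [-0.497, -0.868, 0.0], [0.0, -0.001, -1.0]]
ft_force: [-0.3, -0.7, 0.2]
grip_width: -0.0002
gripper_force: 0.0
```

```bash
python3 - <<'E'
from h import *
plan((.464,.274,.052),-33.6)
E
```

```text
t 2.82 pos [0.5492 0.1901 0.21  ] az -29.78 tool d cm [-11.57  -3.04  15.8 ] turn 0.06663230467043024 q6 127.2
```

Call:
move_arm:
  jaw: [0, 0, 0, 0, 0, 0, 0, 0, 0]
  dp:
    - [-3.5, -1.0, 0]
    - [-4, -1.0, 0.5]
    - [-3.7, -0.7, 2]
    - [0, 0, 3]
    - [0, 0, 3.5]
    - [0, 0, 3.5]
    - [0, 0, 2.3]
    - [0, 0, 1]
    - [0, 0, 0]
  turn:
    - [0, 0, 0]
    - [0, 0, 0]
    - [0, 0, 0]
    - [0, 0, 0.066]
    - [0, 0, 0]
    - [0, 0, 0]
    - [0, 0, 0]
    - [0, 0, 0]
    - [0, 0, 0]

```text
time_s: 3.57
position: [0.4627, 0.2656, 0.0515]
tool_rot: [[0.835, -0.55, -0.004], [-0.55, -0.835, -0.001], [-0.002, 0.003, -1.0]]
ft_force: [0.1, 0.5, 1.3]
grip_width: -0.0
gripper_force: 0.0
```

```bash
python3 - <<'E'
from h import *
plan((.464,.274,.052),-33.6)
im,d=cams.get_image("side"); cv2.imwrite("pics/pre.png",cv2.resize(im[130:300,200:440],None,fx=3,fy=3))
E
```

```text
t 3.57 pos [0.4627 0.2656 0.0515] az -33.37 tool d cm [-0.35 -0.77 -0.05] turn 0.0039366989841568625 q6 140.5
```

Call:
move_arm:
  jaw: [0, 0, 0, 0, 0, 0, 0, 0, 0, 0, 0, 0]
  dp:
    - [0, -0.77, 0]
    - [0.5, 0, 0]
    - [0.5, 0, 0]
    - [0.5, 0, 0]
    - [0.5, 0, 0]
    - [0.5, 0, 0]
    - [0.5, 0, 0]
    - [0.5, 0, 0]
    - [0.5, 0, 0]
    - [0.5, 0, 0]
    - [0.5, 0, 0]
    - [0.5, 0, 0]
  turn:
    - [0, 0, 0]
    - [0, 0, 0]
    - [0, 0, 0]
    - [0, 0, 0]
    - [0, 0, 0]
    - [0, 0, 0]
    - [0, 0, 0]
    - [0, 0, 0]
    - [0, 0, 0]
    - [0, 0, 0]
    - [0, 0, 0]
    - [0, 0, 0]

```text
time_s: 4.62
position: [0.5157, 0.242, 0.0553]
tool_rot: [[0.835, -0.55, 0.005], [-0.55, -0.835, 0.001], [0.004, -0.004, -1.0]]
ft_force: [1.5, -0.5, 11.0]
grip_width: -0.0003
gripper_force: 3.9
```

```bash
python3 - <<'E'
from h import *
im,d=cams.get_image("side"); cv2.imwrite("pics/push.png",cv2.resize(im[130:300,200:440],None,fx=3,fy=3)[...,::-1])
E
```

```text
(no output)
```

View pics/push.png

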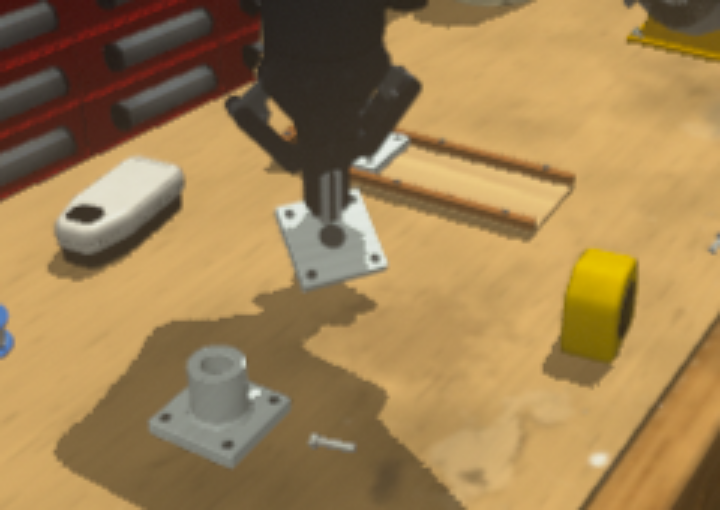

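The side view shows the hub well tilted, with its flange underside facing up-back at (330,240) and the fingers on it. I'll push a little further while rising.

Call:
move_arm:
  jaw: [0, 0, 0, 0, 0, 0, 0, 0]
  dp:
    - [0.7, 0, -0.1]
    - [0.7, 0, -0.1]
    - [0.7, 0, -0.1]
    - [0, 0, -1]
    - [0, 0, -3]
    - [0, 0, -3]
    - [0, 0, -3]
    - [0, 0, 0]
  turn:
    - [0, 0, 0]
    - [0, 0, 0]
    - [0, 0, 0]
    - [0, 0, 0]
    - [0, 0, 0]
    - [0, 0, 0]
    - [0, 0, 0]
    - [0, 0, 0]

```text
time_s: 5.33
position: [0.5333, 0.2311, 0.1627]
tool_rot: [[0.835, -0.55, 0.01], [-0.55, -0.835, 0.002], [0.007, -0.007, -1.0]]
ft_force: [-0.9, -0.6, 0.2]
grip_width: -0.0001
gripper_force: 0.0
```

```bash
python3 - <<'E'
from h import *
s=observe(); im,d=cams.get_image("wrist"); cv2.imwrite("pics/w1.png",im[...,::-1])
P=cloud("wrist",d,s); Q=P[(d>0)&(P[...,2]>.036)&(P[...,2]<.05)]
Q=Q[(abs(Q[:,0]-.55)<.07)&(abs(Q[:,1]-.23)<.07)]
print(len(Q), np.percentile(Q,[5,50,95],0) if len(Q) else None)
if len(Q)>50: print(cv2.minAreaRect(Q[:,:2].astype(np.float32)), np.linalg.svd(Q-Q.mean(0),full_matrices=False)[2][2])
plan((.54,.232,.1),-33.6)
E
```

```text
4714 [[0.50394389 0.20245194 0.04259569]
 [0.53334725 0.23077255 0.0439233 ]
 [0.56132672 0.25958309 0.04509125]]
((0.531501829624176, 0.2319091558456421), (0.059993594884872437, 0.05980299413204193), 57.33650588989258) [1.51857231e-02 5.50020914e-04 9.99884539e-01]
t 5.38 pos [0.5323 0.2308 0.1597] az -33.37 tool d cm [ 0.55 -0.49  5.97] turn 0.004087683273598337 q6 135.1
```

View pics/w1.png

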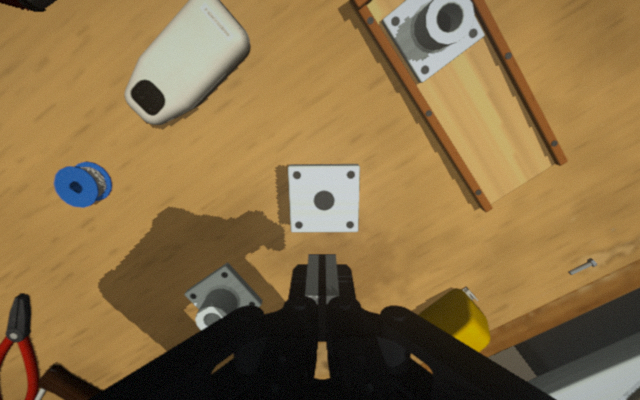

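The wrist view shows the hub boss down at (323,198), flat (top at z = 44 mm), centre about (0.532, 0.232). I'll measure the cradle from here and then grasp.

```bash
python3 - <<'E'
from h import *
s=observe(); im,d=cams.get_image("wrist"); P=cloud("wrist",d,s).reshape(-1,3)
def box(x0,x1,y0,y1,z0,z1): 
    m=(P[:,0]>x0)&(P[:,0]<x1)&(P[:,1]>y0)&(P[:,1]<y1)&(P[:,2]>z0)&(P[:,2]<z1); return P[m]
for n,b in (("L",(.44,.63,.09,.145)),("R",(.44,.63,.02,.062))):
    B=box(*b,.0105,.0175)
    for k in range(5):
        p=np.polyfit(B[:,0],B[:,1],1); r=B[:,1]-np.polyval(p,B[:,0]); B=B[abs(r)<.007]
    print(n,len(B),p.round(4),np.degrees(np.arctan(p[0])).round(2),np.polyval(p,[.5,.6]).round(4),np.percentile(r,[2,98]).round(4),B[:,2].mean().round(4),np.percentile(B[:,0],[1,99]))
B=box(.615,.7,.055,.115,.018,.026); print("stop",len(B),np.percentile(B,[2,50,98],0).round(4) if len(B) else 0)
B=box(.54,.64,.04,.13,.046,.056); print("boss1",cv2.minEnclosingCircle(B[:,:2].astype(np.float32)),B[:,2].mean())
B=box(.54,.64,.05,.118,.0145,.0175); B=B[:]; print("fl",np.percentile(B,[1,99],0).round(4))
B=box(.44,.55,.05,.11,.002,.009);print("floor z",B[:,2].mean())
B=box(.53,.55,.22,.24,.04,.05);print("hub top z",B[:,2].mean()); B=box(.45,.5,.2,.25,-.01,.01);print("bench",B[:,2].mean())
plan((.532,.232,.018),-32.7)
E
```

```text
L 2311 [-0.0354  0.1315] -2.03 [0.1138 0.1102] [-0.0066  0.0065] 0.0145 [0.44325913 0.62460214]
R 2080 [0.068  0.0055] 3.89 [0.0395 0.0463] [-0.0043  0.0035] 0.0134 [0.44140295 0.59230028]
stop 1 [[0.6155 0.0843 0.0182]
 [0.6155 0.0843 0.0182]
 [0.6155 0.0843 0.0182]]
boss1 ((0.5973145961761475, 0.08345550298690796), 0.01724812388420105) 0.04943563162131924
fl [[0.5664 0.0536 0.0146]
 [0.6248 0.1145 0.0173]]
floor z 0.005705786061365113
hub top z 0.04388716538444735
bench -0.0002007727563197786
t 5.43 pos [0.5314 0.2306 0.1575] az -33.37 tool d cm [-0.05 -0.13 13.95] turn -0.011619120907938927 q6 135.1
```

Call:
move_arm:
  jaw: [8.5, 8.5, 8.5, 8.5, 8.5, 8.5, 8.5, 8.5, 8.5, 8.5]
  dp:
    - [0, -0.1, 0]
    - [0, 0, 1]
    - [0, 0, 1.5]
    - [0, 0, 2]
    - [0, 0, 2]
    - [0, 0, 2]
    - [0, 0, 2]
    - [0, 0, 2]
    - [0, 0, 1.4]
    - [0, 0, 0]
  turn:
    - [0, 0, -0.012]
    - [0, 0, 0]
    - [0, 0, 0]
    - [0, 0, 0]
    - [0, 0, 0]
    - [0, 0, 0]
    - [0, 0, 0]
    - [0, 0, 0]
    - [0, 0, 0]
    - [0, 0, 0]
  force: 40

```text
time_s: 6.27
position: [0.5292, 0.2308, 0.0128]
tool_rot: [[0.842, -0.54, -0.008], [-0.54, -0.842, -0.002], [-0.006, 0.006, -1.0]]
ft_force: [-0.2, -0.6, -0.5]
grip_width: 0.0849
gripper_force: 0.0
```

Call:
move_arm:
  jaw: [5.5, 5.5, 5.5, 5.5, 5.5, 5.5, 5.5, 5.5]
  dp:
    - [0, 0, 0]
    - [0, 0, 0]
    - [0, 0, 0]
    - [0, 0, 0]
    - [0, 0, 0]
    - [0, 0, 0]
    - [0, 0, 0]
    - [0, 0, 0]
  turn:
    - [0, 0, 0]
    - [0, 0, 0]
    - [0, 0, 0]
    - [0, 0, 0]
    - [0, 0, 0]
    - [0, 0, 0]
    - [0, 0, 0]
    - [0, 0, 0]
  force: 40

```text
time_s: 6.93
position: [0.532, 0.2314, 0.0178]
tool_rot: [[0.842, -0.54, 0.001], [-0.54, -0.842, 0.0], [0.001, -0.001, -1.0]]
ft_force: [-0.0, -1.2, 5.7]
grip_width: 0.059
gripper_force: 44.2
```

Call:
move_arm:
  jaw: [5.5, 5.5, 5.5, 5.5, 5.5, 5.5, 5.5, 5.5, 5.5, 5.5, 5.5]
  dp:
    - [0, 0, -1]
    - [0, 0, -2]
    - [0, 0, -2]
    - [0, 0, -1.5]
    - [0, 0, 0]
    - [0, 0, 0]
    - [0, 0, 0]
    - [0, 0, 0]
    - [0, 0, 0]
    - [0, 0, 0]
    - [0, 0, 0]
  turn:
    - [0, 0, 0]
    - [0, 0, 0]
    - [0, 0, 0]
    - [0, 0, 0]
    - [0, 0, -0.1]
    - [0, 0, -0.11]
    - [0, 0, -0.11]
    - [0, 0, -0.11]
    - [0, 0, -0.11]
    - [0, 0, -0.098]
    - [0, 0, 0]

```text
time_s: 7.85
position: [0.5315, 0.2314, 0.0824]
tool_rot: [[0.997, 0.071, -0.001], [0.071, -0.997, -0.0], [-0.001, 0.0, -1.0]]
ft_force: [0.8, 1.0, -2.6]
grip_width: 0.059
gripper_force: 44.2
```

Call:
move_arm:
  jaw: [5.5, 5.5, 5.5, 5.5, 5.5, 5.5, 5.5, 5.5, 5.5]
  dp:
    - [0, 1.5, 0]
    - [0, 2.5, 0]
    - [0, 2.5, 0]
    - [0, 2.5, 0]
    - [0, 2.5, 0]
    - [0, 2.2, 0]
    - [0.1, 1.5, 0]
    - [0, 0, 0]
    - [0, 0, 0]
  turn:
    - [0, 0, 0]
    - [0, 0, 0]
    - [0, 0, 0]
    - [0, 0, 0]
    - [0, 0, 0]
    - [0, 0, 0]
    - [0, 0, 0]
    - [0, 0, 0]
    - [0, 0, 0]

```text
time_s: 8.6
position: [0.5429, 0.0794, 0.0823]
tool_rot: [[0.998, 0.064, -0.0], [0.064, -0.998, 0.0], [-0.0, -0.0, -1.0]]
ft_force: [-0.1, 0.6, -2.1]
grip_width: 0.059
gripper_force: 44.2
```

```bash
python3 - <<'E'
from h import *
plan((.5434,.080,.024),3.9)
s=observe(); im,d=cams.get_image("wrist"); cv2.imwrite("pics/w2.png",im[...,::-1]); P=cloud("wrist",d,s)
a=np.radians(3.9); 
Q=P[(d>0)&(P[...,2]>.07)&(P[...,2]<.115)]; Q=Q[np.hypot(Q[:,0]-.543,Q[:,1]-.08)<.06]; print(len(Q),np.percentile(Q,[2,50,98],0).round(4))
Q=P.reshape(-1,3); B=Q[(Q[:,2]>.046)&(Q[:,2]<.056)&(Q[:,0]>.57)&(Q[:,0]<.64)&(abs(Q[:,1]-.085)<.03)]; print("boss1",cv2.minEnclosingCircle(B[:,:2].astype(np.float32)),len(B))
B=Q[(Q[:,2]>.019)&(Q[:,2]<.026)&(Q[:,0]>.62)&(Q[:,0]<.68)&(abs(Q[:,1]-.085)<.03)]; print("stop",np.percentile(B@np.array([np.cos(a),np.sin(a),0]),[2,98]),len(B), .5973*np.cos(a)+.0835*np.sin(a))
for sgn in (1,-1):
  for lo,hi in ((.62,.64),):
    pass
l=Q@np.array([-np.sin(a),np.cos(a),0]); al=Q@np.array([np.cos(a),np.sin(a),0]); m0=-.5973*np.sin(a)+.0835*np.cos(a)
for lo,hi in ((.44,.48),(.48,.52),(.52,.56),(.635,.648)):
  for sg in (1,-1):
    w=sg*(l-m0); m=(al>lo)&(al<hi)&(w>.028)&(w<.05)&(Q[:,2]>.011)&(Q[:,2]<.0155)
    print(lo,sg,m.sum(),np.percentile(w[m],[3,97]).round(4) if m.sum()>5 else 0)
E
```

```text
t 8.6 pos [0.5429 0.0794 0.0823] az 3.65 tool d cm [ 0.05 -0.06  5.83] turn -0.004317100045918229 q6 82.3
19181 [[0.5145 0.0455 0.1003]
 [0.5487 0.0801 0.1082]
 [0.5727 0.1156 0.1123]]
boss1 ((0.5969675779342651, 0.0833285003900528), 0.01712319254875183) 2183
stop [0.64802177 0.65939874] 2401 0.6015960965190553
0.44 1 0 0
0.44 -1 0 0
0.48 1 0 0
0.48 -1 0 0
0.52 1 333 [0.0337 0.0412]
0.52 -1 338 [0.0343 0.0419]
0.635 1 304 [0.0335 0.0411]
0.635 -1 307 [0.0336 0.0421]
```

View pics/w2.png

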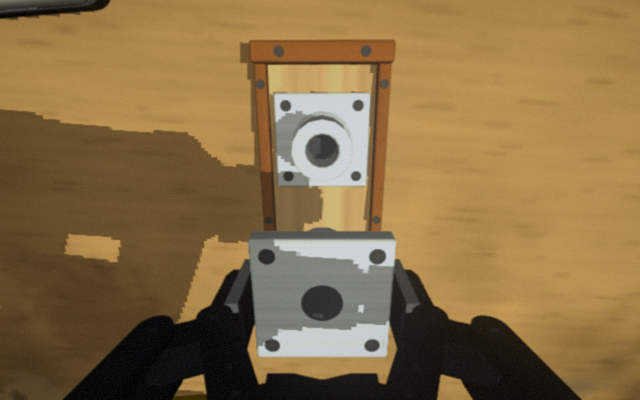

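```bash
python3 - <<'E'
from h import *
s=observe(); im,d=cams.get_image("wrist"); P=cloud("wrist",d,s)
Q=P[245:345,258:380].reshape(-1,3); Q=Q[(Q[:,2]>.09)&(Q[:,2]<.125)]
for k in range(8):
    c=np.median(Q,0); A=np.c_[Q[:,:2]-c[:2],np.ones(len(Q))]; p=np.linalg.lstsq(A,Q[:,2],rcond=None)[0]; r=Q[:,2]-A@p; Q=Q[abs(r)<.0025]
print(len(Q),np.degrees(np.arctan(p[:2])),c,r.std(),np.percentile(Q,[1,99],0))
E
```

```text
12149 [ 0.02884331 -0.03313549] [0.54600676 0.08207875 0.1082279 ] 0.0005319056436148316 [[0.51964549 0.05559817 0.1069969 ]
 [0.56939709 0.10735208 0.10946263]]
```

Call:
move_arm:
  jaw: [5.5, 5.5, 5.5, 5.5, 5.5, 5.5, 5.5, 5.5, 5.5]
  dp:
    - [0, -0.06, 0.5]
    - [0, 0, 1]
    - [0, 0, 1.2]
    - [0, 0, 1.2]
    - [0, 0, 0.9]
    - [0, 0, 0.6]
    - [0, 0, 0.35]
    - [0, 0, 0]
    - [0, 0, 0]
  turn:
    - [0, 0, -0.004]
    - [0, 0, 0]
    - [0, 0, 0]
    - [0, 0, 0]
    - [0, 0, 0]
    - [0, 0, 0]
    - [0, 0, 0]
    - [0, 0, 0]
    - [0, 0, 0]

```text
time_s: 9.45
position: [0.5431, 0.0805, 0.0248]
tool_rot: [[0.997, 0.072, 0.0], [0.072, -0.997, -0.0], [0.0, 0.0, -1.0]]
ft_force: [-0.1, 0.2, -1.2]
grip_width: 0.059
gripper_force: 44.2
```

Call:
move_arm:
  jaw: [7.5, 8.0, 8.0, 8.0, 8.0, 8.0, 8.0, 8.0, 8.0]
  dp:
    - [0, 0, 0]
    - [0, 0, 0]
    - [0, 0, 0]
    - [0, 0, -1]
    - [0, 0, -2]
    - [0, 0, -3]
    - [0, 0, -3]
    - [0, 0, -3]
    - [0, 0, 0]
  turn:
    - [0, 0, 0]
    - [0, 0, 0]
    - [0, 0, 0]
    - [0, 0, 0]
    - [0, 0, 0]
    - [0, 0, 0]
    - [0, 0, 0]
    - [0, 0, 0]
    - [0, 0, 0]

```text
time_s: 10.2
position: [0.5453, 0.0804, 0.1513]
tool_rot: [[0.997, 0.072, 0.011], [0.072, -0.997, -0.001], [0.011, 0.002, -1.0]]
ft_force: [0.8, -0.3, 0.5]
grip_width: 0.0797
gripper_force: 0.0
```

```bash
python3 - <<'E'
from h import *
s=observe(); im,d=cams.get_image("wrist"); cv2.imwrite("pics/w3.png",im[...,::-1]); P=cloud("wrist",d,s).reshape(-1,3)
B=P[(P[:,2]>.045)&(P[:,2]<.056)&(P[:,0]>.48)&(P[:,0]<.5755)&(abs(P[:,1]-.08)<.05)]; print(cv2.minAreaRect(B[:,:2].astype(np.float32)),np.percentile(B,[2,50,98],0).round(4))
plan((.4854,.3927,.12),3.9)
E
```

```text
((0.5425357222557068, 0.08097825944423676), (0.059998102486133575, 0.06012000888586044), 4.083338260650635) [[0.5143 0.0525 0.0481]
 [0.5447 0.0812 0.0497]
 [0.572  0.1099 0.0511]]
t 10.25 pos [0.5442 0.0804 0.1484] az 4.11 tool d cm [ -3.65 -31.58   2.78] turn 0.003655465574065815 q6 82.0
```

Call:
move_arm:
  jaw: [8.0, 8.0, 8.0, 8.0, 8.0, 8.0, 8.0, 8.0, 8.0, 8.0, 8.0]
  dp:
    - [-0.4, -2.0, 0]
    - [-0.8, -3.5, 0]
    - [-0.8, -3.8, 0]
    - [-0.8, -3.8, 0]
    - [-0.8, -3.8, 0]
    - [0, -3.8, 0]
    - [0, -3.8, 0]
    - [0, -3.5, 0]
    - [0, -2.5, 0]
    - [0, -1.1, 0]
    - [0, 0, 0]
  turn:
    - [0, 0, 0]
    - [0, 0, 0]
    - [0, 0, 0]
    - [0, 0, 0]
    - [0, 0, 0]
    - [0, 0, 0]
    - [0, 0, 0]
    - [0, 0, 0]
    - [0, 0, 0]
    - [0, 0, 0]
    - [0, 0, 0]

```text
time_s: 11.17
position: [0.4836, 0.3946, 0.1439]
tool_rot: [[0.997, 0.074, -0.001], [0.074, -0.997, -0.0], [-0.001, 0.0, -1.0]]
ft_force: [-0.8, 0.0, 0.1]
grip_width: 0.08
gripper_force: 0.0
```

```bash
python3 - <<'E'
from h import *
s=observe(); im,d=cams.get_image("wrist"); cv2.imwrite("pics/w4.png",im[...,::-1]); P=cloud("wrist",d,s).reshape(-1,3)
P=P[np.hypot(P[:,0]-.485,P[:,1]-.393)<.06]
B=P[(P[:,2]>.040)&(P[:,2]<.05)]; c=cv2.minEnclosingCircle(B[:,:2].astype(np.float32)); print("boss",c,B[:,2].mean())
F=P[(P[:,2]>.007)&(P[:,2]<.013)]; print(cv2.minAreaRect(F[:,:2].astype(np.float32)),len(F))
plan((*c[0],.014),3.9)
E
```

```text
boss ((0.48693206906318665, 0.3925928473472595), 0.0171984676271677) 0.043595641310180566
((0.47155478596687317, 0.3921043574810028), (0.09103833884000778, 0.06002144142985344), 2.88128924369812) 2683
t 11.22 pos [0.484 0.393 0.144] az 4.18 tool d cm [ 0.31  0.05 13.  ] turn 0.004858094291190568 q6 114.1
```

Call:
move_arm:
  jaw: [8.0, 8.0, 8.0, 8.0, 8.0, 8.0, 8.0, 8.0, 8.0]
  dp:
    - [0.3, 0.05, 1]
    - [0, 0, 2]
    - [0, 0, 2.5]
    - [0, 0, 2.5]
    - [0, 0, 2.3]
    - [0, 0, 1.5]
    - [0, 0, 1.0]
    - [0, 0, 0]
    - [0, 0, 0]
  turn:
    - [0, 0, 0.022]
    - [0, 0, 0]
    - [0, 0, 0]
    - [0, 0, 0]
    - [0, 0, 0]
    - [0, 0, 0]
    - [0, 0, 0]
    - [0, 0, 0]
    - [0, 0, 0]

```text
time_s: 11.97
position: [0.4879, 0.3919, 0.0168]
tool_rot: [[0.999, 0.048, -0.0], [0.048, -0.999, -0.0], [-0.0, 0.0, -1.0]]
ft_force: [0.0, 0.5, -0.2]
grip_width: 0.0801
gripper_force: 0.0
```

Call:
move_arm:
  jaw: [2.8, 2.8, 2.8, 2.8, 2.8, 2.8, 2.8, 2.8, 2.8, 2.8]
  dp:
    - [0, 0, 0]
    - [0, 0, 0]
    - [0, 0, 0]
    - [0, 0, 0]
    - [0, 0, 0]
    - [0, 0, 0]
    - [0, 0, 0]
    - [0, 0, 0]
    - [0, 0, 0]
    - [0, 0, 0]
  turn:
    - [0, 0, 0]
    - [0, 0, 0]
    - [0, 0, 0]
    - [0, 0, 0]
    - [0, 0, 0]
    - [0, 0, 0]
    - [0, 0, 0]
    - [0, 0, 0]
    - [0, 0, 0]
    - [0, 0, 0]
  force: 45

```text
time_s: 12.8
position: [0.4878, 0.3929, 0.0177]
tool_rot: [[0.999, 0.05, 0.001], [0.05, -0.999, 0.0], [0.001, -0.0, -1.0]]
ft_force: [-1.4, -1.7, 6.1]
grip_width: 0.0331
gripper_force: 44.7
```

```bash
python3 - <<'E'
from h import *
a=np.radians(3.9); u=np.array([np.cos(a),np.sin(a)]); m=np.array([.5970,.0834])
t=m+u*(((np.array([.5425,.081])-m)@u)-.055); print(t)
plan((*t,.09),3.9)
E
```

```text
[0.48771663 0.07594981]
t 12.8 pos [0.4878 0.3929 0.0177] az 2.85 tool d cm [-1.57 31.65 -7.25] turn -0.018332583463262758 q6 115.2
```

Call:
move_arm:
  jaw: [2.8, 2.8, 2.8, 2.8, 2.8, 2.8, 2.8, 2.8, 2.8, 2.8, 2.8, 2.8]
  dp:
    - [0, 0, -1.2]
    - [0, 0, -2.5]
    - [0, 0, -3]
    - [0, 1.2, -0.5]
    - [-0.3, 3, 0]
    - [-0.3, 3.8, 0]
    - [-0.3, 3.8, 0]
    - [-0.3, 3.8, 0]
    - [-0.3, 3.8, 0]
    - [-0.3, 3.8, 0]
    - [-0.35, 3.6, 0]
    - [0, 2.6, 0]
  turn:
    - [0, 0, 0]
    - [0, 0, 0]
    - [0, 0, 0]
    - [0, 0, -0.018]
    - [0, 0, 0]
    - [0, 0, 0]
    - [0, 0, 0]
    - [0, 0, 0]
    - [0, 0, 0]
    - [0, 0, 0]
    - [0, 0, 0]
    - [0, 0, 0]

```text
time_s: 13.8
position: [0.485, 0.0955, 0.0892]
tool_rot: [[0.998, 0.067, -0.0], [0.067, -0.998, -0.0], [-0.0, 0.0, -1.0]]
ft_force: [0.5, 0.6, -1.8]
grip_width: 0.0326
gripper_force: 45.4
```

Call:
move_arm:
  jaw: [2.8, 2.8, 2.8, 2.8]
  dp:
    - [0, 1.5, 0]
    - [0, 0.7, 0]
    - [0, 0, 0]
    - [0, 0, 0]
  turn:
    - [0, 0, 0]
    - [0, 0, 0]
    - [0, 0, 0]
    - [0, 0, 0]

```text
time_s: 14.13
position: [0.4871, 0.0765, 0.0889]
tool_rot: [[0.998, 0.067, 0.0], [0.067, -0.998, 0.0], [0.0, -0.0, -1.0]]
ft_force: [-0.4, -0.2, -3.1]
grip_width: 0.0324
gripper_force: 45.4
```

```bash
python3 - <<'E'
from h import *
plan((.4877,.0760,.0238),3.9)
s=observe(); im,d=cams.get_image("wrist"); cv2.imwrite("pics/w5.png",im[...,::-1]); P=cloud("wrist",d,s).reshape(-1,3)
B=P[(P[:,2]>.045)&(P[:,2]<.056)&(P[:,0]>.50)&(P[:,0]<.5755)&(abs(P[:,1]-.08)<.05)]; print("mid",np.percentile(B,[2,50,98],0).round(4))
B=P[(P[:,2]>.075)&(P[:,2]<.13)&(P[:,0]<.53)&(P[:,0]>.455)&(abs(P[:,1]-.076)<.035)]; h=np.histogram(B[:,2],12); print(h[0],h[1].round(3))
E
```

```text
t 14.13 pos [0.4871 0.0765 0.0889] az 3.87 tool d cm [0.06 0.06 6.51] turn -0.0006029074965830405 q6 81.3
mid [[0.5142 0.0525 0.0484]
 [0.5449 0.0811 0.0498]
 [0.5712 0.1097 0.0512]]
[ 422 4602  265  354  680  786  923 1003 3691  560  412  831] [0.075 0.08  0.084 0.089 0.093 0.098 0.102 0.107 0.112 0.116 0.121 0.125
 0.13 ]
```

View pics/w5.png

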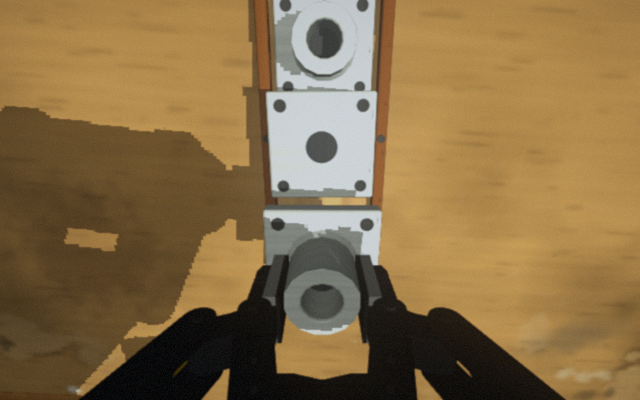

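The wrist view shows the held hub gripped squarely by its boss, the middle hub at (322,147) and the first hub ahead of it. The third hub's flange would land on the middle flange here, so I'll move back 12 mm before lowering.

Call:
move_arm:
  jaw: [2.8, 2.8, 2.8, 2.8, 2.8, 2.8, 2.8, 2.8, 2.8, 2.8]
  dp:
    - [-0.6, 0.06, 0]
    - [-0.6, 0, 0]
    - [0, 0, 1]
    - [0, 0, 1.5]
    - [0, 0, 1.5]
    - [0, 0, 1.2]
    - [0, 0, 0.8]
    - [0, 0, 0.45]
    - [0, 0, 0]
    - [0, 0, 0]
  turn:
    - [0, 0, 0]
    - [0, 0, 0]
    - [0, 0, 0]
    - [0, 0, 0]
    - [0, 0, 0]
    - [0, 0, 0]
    - [0, 0, 0]
    - [0, 0, 0]
    - [0, 0, 0]
    - [0, 0, 0]

```text
time_s: 15.02
position: [0.4752, 0.0748, 0.0245]
tool_rot: [[0.998, 0.068, 0.0], [0.068, -0.998, -0.0], [0.0, 0.0, -1.0]]
ft_force: [-0.4, 0.6, -1.9]
grip_width: 0.0322
gripper_force: 45.3
```

```bash
python3 - <<'E'
from h import *
a=np.radians(3.9); u=np.array([np.cos(a),np.sin(a)]); m=np.array([.5970,.0834])
t=m+u*(.524-m@u); print(t); plan((*t,.0238),3.9); s=observe(); print(s["ft_force"])
im,d=cams.get_image("wrist"); P=cloud("wrist",d,s).reshape(-1,3)
al=P[:,:2]@u; l=(P[:,:2]-m)@np.array([-u[1],u[0]])
for k in (1,-1):
    w=k*l; M=(al<.515)&(al>.48)&(w>.018)&(w<.033)&(P[:,2]<.03); print(k,np.median(P[M,2]),M.sum(),np.percentile(w[M&(P[:,2]>.0135)],[2,98]))
E
```

```text
[0.51988899 0.0781431 ]
t 15.02 pos [0.4752 0.0748 0.0245] az 3.9 tool d cm [ 4.48 -0.03  0.07] turn 1.3819947096985011e-05 q6 80.9
[-0.43041972  0.60860244 -1.86870815]
1 0.016564839344744745 944 [0.01824231 0.02976779]
-1 0.01651039241134275 945 [0.01822014 0.02938725]
```

Call:
move_arm:
  jaw: [2.8, 2.8, 2.8, 2.8, 2.8, 2.8, 2.8, 2.8, 2.8, 2.8, 2.8, 2.8]
  dp:
    - [0, 0, 0.05]
    - [0.3, 0, 0]
    - [0.4, 0, 0]
    - [0.4, 0, 0]
    - [0.4, 0, 0]
    - [0.4, 0, 0]
    - [0.4, 0, 0]
    - [0.4, 0, 0]
    - [0.4, 0, 0]
    - [0.4, 0, 0]
    - [0.4, 0, 0]
    - [0, 0, 0]
  turn:
    - [0, 0, 0]
    - [0, 0, 0]
    - [0, 0, 0]
    - [0, 0, 0]
    - [0, 0, 0]
    - [0, 0, 0]
    - [0, 0, 0]
    - [0, 0, 0]
    - [0, 0, 0]
    - [0, 0, 0]
    - [0, 0, 0]
    - [0, 0, 0]

```text
time_s: 16.07
position: [0.5138, 0.0774, 0.0237]
tool_rot: [[0.998, 0.068, -0.002], [0.068, -0.998, 0.0], [-0.002, -0.0, -1.0]]
ft_force: [-4.2, 0.4, 2.2]
grip_width: 0.0328
gripper_force: 45.6
```

Call:
move_arm:
  jaw: [2.8, 2.8, 2.8, 2.8, 2.8]
  dp:
    - [0.2, 0, 0]
    - [0.2, 0, 0]
    - [0.2, 0, 0]
    - [0.1, 0, 0]
    - [0, 0, 0]
  turn:
    - [0, 0, 0]
    - [0, 0, 0]
    - [0, 0, 0]
    - [0, 0, 0]
    - [0, 0, 0]

```text
time_s: 16.48
position: [0.5201, 0.0778, 0.0237]
tool_rot: [[0.998, 0.068, -0.003], [0.068, -0.998, 0.0], [-0.003, -0.0, -1.0]]
ft_force: [-5.4, -0.5, 4.0]
grip_width: 0.0325
gripper_force: 46.0
```

```bash
python3 - <<'E'
from h import *
s=observe(); plan((.5199,.0781,.0238),3.9); print(s["ft_force"])
im,d=cams.get_image("wrist"); cv2.imwrite("pics/w6.png",im[...,::-1])
E
```

```text
t 16.48 pos [0.5201 0.0778 0.0237] az 3.88 tool d cm [-0.02 -0.03 -0.01] turn -0.0002692662183360307 q6 81.7
[-5.36894779 -0.48249047  4.03201221]
```

View pics/w6.png

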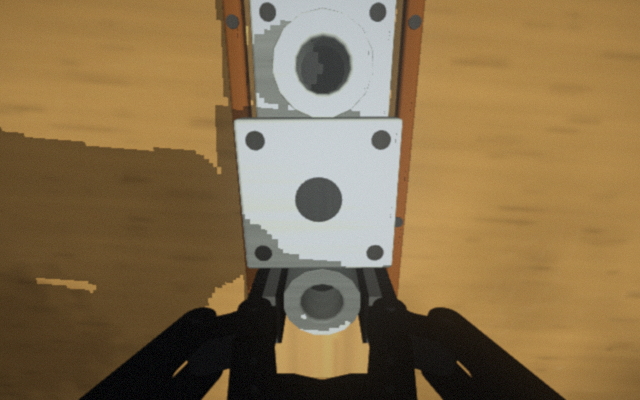

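The three hubs are in contact: the middle flange at (318,195) touches both bosses. Force is only friction-level at about 5 N, so the stop is not firmly reached and I'll push on gently.

Call:
move_arm:
  jaw: [2.8, 2.8, 2.8, 2.8]
  dp:
    - [0.1, 0, 0]
    - [0.1, 0, 0]
    - [0, 0, 0]
    - [0, 0, 0]
  turn:
    - [0, 0, 0]
    - [0, 0, 0]
    - [0, 0, 0]
    - [0, 0, 0]

```text
time_s: 16.87
position: [0.521, 0.0779, 0.0236]
tool_rot: [[0.998, 0.068, -0.005], [0.068, -0.998, -0.0], [-0.005, -0.0, -1.0]]
ft_force: [-11.3, -0.5, 7.5]
grip_width: 0.0329
gripper_force: 46.3
```

Call:
move_arm:
  jaw: [2.8, 2.8, 2.8, 2.8]
  dp:
    - [0.1, 0, 0]
    - [0.1, 0, 0]
    - [0, 0, 0]
    - [0, 0, 0]
  turn:
    - [0, 0, 0]
    - [0, 0, 0]
    - [0, 0, 0]
    - [0, 0, 0]

```text
time_s: 17.2
position: [0.521, 0.0779, 0.0237]
tool_rot: [[0.998, 0.068, -0.01], [0.068, -0.998, -0.0], [-0.01, -0.0, -1.0]]
ft_force: [-18.7, -3.7, 14.5]
grip_width: 0.0329
gripper_force: 47.0
```

Call:
move_arm:
  jaw: [2.8, 2.8, 4.0, 5.0, 6.0, 6.0, 6.0, 6.0, 6.0, 6.0]
  dp:
    - [-0.2, 0, 0]
    - [0, 0, 0]
    - [0, 0, 0]
    - [0, 0, 0]
    - [0, 0, 0]
    - [0, 0, -1]
    - [0, 0, -2]
    - [0, 0, -3]
    - [0, 0, -3]
    - [0, 0, 0]
  turn:
    - [0, 0, 0]
    - [0, 0, 0]
    - [0, 0, 0]
    - [0, 0, 0]
    - [0, 0, 0]
    - [0, 0, 0]
    - [0, 0, 0]
    - [0, 0, 0]
    - [0, 0, 0]
    - [0, 0, 0]

```text
time_s: 18.03
position: [0.5258, 0.0778, 0.1197]
tool_rot: [[0.998, 0.068, 0.011], [0.068, -0.998, -0.001], [0.01, 0.001, -1.0]]
ft_force: [1.1, 0.6, 0.5]
grip_width: 0.0602
gripper_force: 0.0
```

```bash
python3 - <<'E'
from h import *
s=observe(); im,d=cams.get_image("wrist"); cv2.imwrite("pics/w7.png",im[...,::-1]); P=cloud("wrist",d,s).reshape(-1,3)
a=np.radians(3.9); u=np.array([np.cos(a),np.sin(a)]); m=np.array([.5970,.0834]); al=P[:,:2]@u; l=(P[:,:2]-m)@np.array([-u[1],u[0]])
T=(P[:,2]>.045)&(P[:,2]<.055)&(abs(l)<.04)
for n,lo,hi in (("mid",.543,.599),("b1",.6025,.64),("b3",.49,.5395)):
    M=T&(al>lo)&(al<hi); q=np.c_[al[M],l[M]].astype(np.float32)
    print(n,M.sum(),P[M,2].mean().round(4),cv2.minAreaRect(q) if n=="mid" else cv2.minEnclosingCircle(q))
M=(abs(l)<.025)&(P[:,2]>.019)&(P[:,2]<.025)&(al>.63); print("stop",np.percentile(al[M],[2,98]))
M=(abs(l)<.029)&(P[:,2]>.0145)&(P[:,2]<.018)&(al>.62)&(al<.65); print("flange1 far edge",np.percentile(al[M],[50,98,99.5]),M.sum())
plan((.52,.078,.12),3.9)
im2,_=cams.get_image("side"); b=cv2.resize(im2[120:240,230:400],(800,565),interpolation=cv2.INTER_CUBIC); cv2.imwrite("pics/s7.png",b[...,::-1])
E
```

```text
mid 7384 0.0498 ((0.5709070563316345, 0.0016612578183412552), (0.0557825081050396, 0.06041063368320465), 0.025599684566259384)
b1 1718 0.0497 ((0.6180473566055298, -4.4991335016675293e-05), 0.016936562955379486)
b3 1211 0.0495 ((0.5240237712860107, 0.0002603124885354191), 0.017200859263539314)
stop [0.64808023 0.65939302]
flange1 far edge [0.63921605 0.64794539 0.64810203] 2354
t 18.08 pos [0.5247 0.0778 0.1171] az 3.88 tool d cm [-0.47 -0.05 -0.29] turn -0.0003564461486279776 q6 81.8
```

View pics/w7.png

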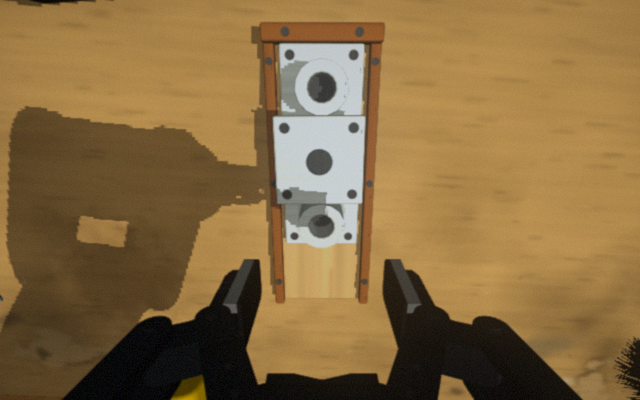

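View pics/s7.png

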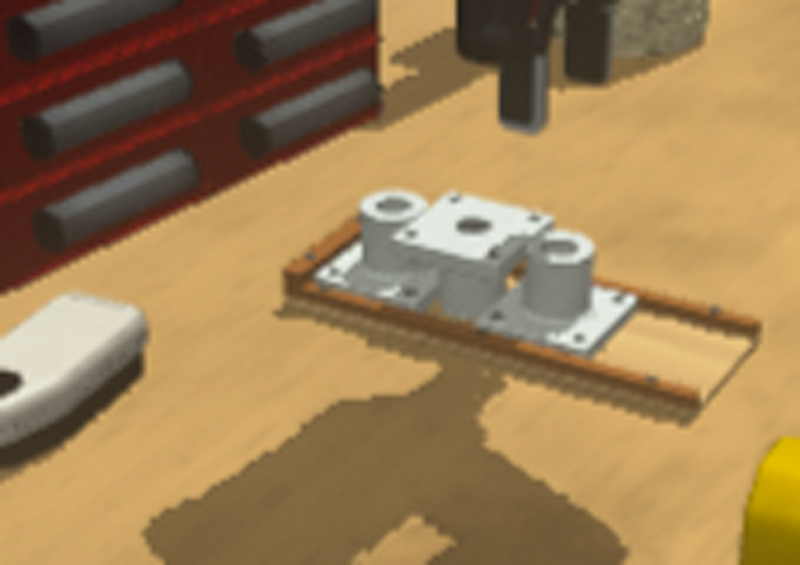

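Both views show the row tight: first flange at the stop, boss axes 94.0 mm apart (2 × 47), all upright and level, gripper clear.

```bash
python3 -c "
from rig import ticket
print(ticket.close_job())"
```

```text
the job is handed in; nothing more can be done
None
```

The job is handed in: the three hubs sit boss up, boss down, boss up in the cradle, tight together with the first against the stop, and the bystanders were not touched; the middle hub is about 1.7 mm off the channel's centre line.

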